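Open the desk drawer and lay the straightedge along the writing board

TASK

The ink bottle stands in the way of the little chest's drawer: first stand it upright on the cork coaster and let go. Then pull the drawer well open, take out the brass straightedge and lay it flat on the table, rib up, flush along the long edge of the writing board that faces the robot, its whole length within that edge, and finally push the drawer fully shut again. Do not shift or tip the cup, dropper, frog, inkstone or copybook.

Things in the scene. Friction and masses are not known exactly. Their poses are not given: they have to be found in the camera images.
- drawer_handle (a point): middle of the dark steel bar handle of the chest's only drawer: bar 11 mm thick, 110 mm long, level, 52 mm above the table, axis 40 mm in front of the drawer's face (34 mm clear gap behind it). Axes: y along the bar, x into the chest, so the drawer pulls out along -x; the frame moves with the drawer
- chest: low fixed wooden chest, 200 mm deep, 280 wide, 80 high. Origin: on the table under the middle of its front opening (55 mm behind the handle's axis when shut); x points to its back. Drawer front 15 mm thick, 280 wide, top edge 69 mm above the table; tray 174 mm deep, 238 wide inside, floor 18 mm and side walls' tops 60 mm above the table
- drawer (a joint): how far the drawer is out, m: 0 shut, 0.14 at its stop; it starts 0 to 0.02 out. It must be at least 0.10 out to count as well open; 0.13 gives good room above the straightedge
- straightedge: brass bar 180 mm long (y), 30 wide (x), 12 thick, with a black grip rib along the middle of its top (70 mm long, 12 wide, 20 tall; 32 mm high in all), 0.4 kg. Origin: centre of its underside. Starts rib up in the drawer, roughly across it, 40 to 70 mm behind the chest's front opening; a red box (26 x 130 x 18 mm) lies behind it in the drawer
- straightedge_end_a (a point): point on the straightedge's underside, on its middle line, 85 mm from its centre towards its -y end; axes as the straightedge's
- straightedge_end_b (a point): the same towards its +y end
- board_edge (a point): middle of the long edge facing the robot of the dark wooden writing board (fixed, 150 x 240 mm, 10 mm thick, white sheet on it), at table height. y runs along that edge (240 mm long), x points into the board. A straightedge lying flush has its middle line at x = -15 mm in this frame
- bottle: black ink bottle with a green band, standing: body 52 mm in diameter up to 82 mm, then a shoulder to a white cap 34 mm in diameter from 96 to 120 mm above its foot, 0.18 kg. Origin: centre of its foot
- coaster: round cork coaster fixed on the table, 84 mm in diameter, 3 mm thick. Origin: centre of its underside
- cup: white cup, 74 mm wide, 85 mm high, to be left alone. Origin: centre of its foot
- inkstone: round black inkstone, 120 mm wide, 25 mm high, behind the writing board, to be left alone. Origin: centre of its foot
- frog: green frog paperweight, 42 x 75 x 40 mm, standing on the writing board, to be left alone. Origin: centre of its foot
- dropper: blue ceramic water dropper, 56 mm wide, 60 mm high, standing in front of the writing board, to be left alone. Origin: centre of its foot
- book: blue copybook, 115 x 200 x 22 mm, lying on top of the chest, to be left alone. Origin: centre of its underside
Things that resemble listed ones, but are neither listed nor needed, are in the scene too. There is more than one size of the bottle; the job needs the middle-sized. What is shaped like the coaster but black is not meant.

How it is judged:
By the outcome, as a careful person would: the job done as asked, in the order asked, and still so for the second after the job is handed in, with the robot touching nothing.
It also fails if it takes over 72 s, if anything falls off the work surface, if the arm or the gripper's body presses on something with over 40 N, if the wrist force passes 120 N, or if a joint passes its speed limit or range.

ROBOT

A 7-joint arm with a two-finger parallel gripper is mounted at the origin on the work surface. World frame = base frame: x ahead of the robot, y to its left, z up, the work surface at z = 0. Lengths are in m, angles in rad, forces in N, time in s.
With the tool pointing down it reaches from about 0.4 to 0.875 m from the base axis. Payload 19.3 kg.
Tool frame: the origin (TCP) lies on the centre line of the jaws, within the pads' length; the fingertips stand 8 mm ahead of it and the grasp point (between the pads) lies 11 mm behind it; z points along the fingers, y is the line along which they close (so a half turn about z gives the same grasp; the last joint's range is limited). The gripper opens to 85 mm and grips with 20 to 120 N. Pads are 22 mm wide; open, the fingers measure 114 mm over their backs; the gripper's body (76 mm by 85 mm) begins 54 mm behind the grasp point. The pads swing forward as they close: fully open they stand 13 mm farther back than shut.
Start: joints at [-1.258, 0.521, -0.036, 1.599, 0.021, 1.021, -0.113], TCP at [0.233, 0.58, 0.239] pointing down, gripper open.
Joint ranges: [-2.91, 2.91], [-0.3, 2.13], [-1.5, 1.42], [0.17, 2.43], [-1.26, 4.41], [0.16, 1.93], [-2.52, 2.52]. Speed limits (rad/s): [1.89, 1.89, 2.39, 2.39, 3.01, 3.01, 3.01].

INTERFACE

Orientations are given as [roll, pitch, yaw] about the fixed x, y, z axes, in that order (R = Rz(yaw) Ry(pitch) Rx(roll)).
In Python, from workcell import status, grab_frame, camera_params, bot, search_frame, silhouettes gives the robot as it stands.
- The arm moves only by the shell command python3 -m creep 'ROWS' [FORCE]. ROWS is JSON, a list of rows, each a list of 5 numbers: the shift along the tool's x, y, z in units of 60 mm (1.0 is 60 mm), then the turn about the tool's z in units of 8 degrees (1.0 is 8 degrees), then the opening, from 0 (shut) to 1 (fully open). In form: [[x, y, z, twist, hand], ...]. A call has 1 to 5 rows; each row is the pose to reach, as a shift and turn from the pose commanded when the call began, along the tool's axes at that moment; what a row does not reach only later rows make up. A row lasts 1/8 s, in which the tool goes at most 62.5 mm and 10.7 degrees, less where a joint would pass 70% of its speed; a pose out of reach is approached as far as the arm can. A call with a gripper value outside its range is refused whole. The fingers move at their own pace and stop on an object; FORCE is the grip in N (left out, the last holds). Time passes only in rows, so rows that repeat a pose let the fingers close. It gives the time, the measured TCP pose, the force, the opening and the grip force at its end, in the units of the state.
- status.observe(): the state, without advancing time (a new reading comes with each control period).
- grab_frame(name): name is "side" or "top" or "wrist"; returns the picture (480x640x3 uint8, blue, green, red); there is no depth.
- camera_params(name): a dict with "K" (3x3 intrinsics, pixels), "k1" (the pictures are not rectified: a ray, as slopes to the right and down, at radius r is drawn at 1 + k1 r^2 times it, then the intrinsics apply), "rvec" (rotation vector, rad) and "tvec" (3), from world to camera coordinates, as OpenCV has them; the wrist camera has in their place "tool_from_camera" (4x4, takes a point from camera to tool coordinates, whose origin is the TCP and whose axes are the flange's). Camera axes: x right, y down, z forward; pixel columns grow to the right and rows downward; lengths in m; the calibration is good to about 2 mm. A picture is of the moment at which its call begins: read the wrist's pose just before it. camera_params takes no time and is no camera call.
- bot.job_done(): hands the job in; it is judged then, once.
Trained networks look in the newest picture that a camera, given by its name, has taken for a name from the list of things; names that differ only in an ending like _2 or _b are one class to them, and where a whole thing is asked for, a point or a joint stands for the part that bears it (a point fixed in the world has none). Each returns a list of dicts, best first, with "p" (0 to 1); they miss things now and then, are a little off and sometimes report something else, mostly with a low value. They report only what shows in the picture. A call takes as long as a camera call. They do not tell look-alikes from the thing itself.
- search_frame(camera, name): "extent" ([left, top, right, bottom] as shares, 0 to 1, of the picture: columns of its width, rows of its height, round what is visible of it).
- silhouettes(camera, name): "mask" (480x640 bool, what is visible of it) and "extent" ([left, top, right, bottom] as shares, 0 to 1, of the picture: columns of its width, rows of its height, round what is visible of it).
The state is a dict: "clock": time; "qpos": joint angles; "qd": joint speeds; "joint_efforts": joint torques, N m; "position": TCP position; "tool_rot": TCP orientation; "force": force on the tool from outside, world axes, zero at the start; "moment": the same for the moment, N m; "grip_width": finger opening in m; "finger_force": force on a finger pad.
Only numpy, scipy, OpenCV 4.12 (cv2) and the standard library are available. Lean on these libraries where they do the work, as an engineer would, in place of code of your own. Each camera call takes 0.05 s, during which the arm holds its last target. There are 200 camera calls.

## Working session

There is one attempt and no reset: what is moved stays moved. The work goes in short steps, Python scripts to look and compute and a shell command to move; the robot and the scene stay as the last step left them, time stands still between calls to the robot, and variables do not carry over. Pictures are saved under pics/ and viewed, at most 10 in all, crops included, and the job is handed in when it is done.

```bash
mkdir -p pics; ls
python3 - <<'E'
from workcell import status, grab_frame, camera_params
import cv2
print(status.observe())
for n in("top","side","wrist"):
    cv2.imwrite(f"pics/{n}0.png",grab_frame(n)); print(n,camera_params(n))
E
```

```text
pics
{'clock': 0.0, 'qpos': array([-1.25821324,  0.52199055, -0.03630621,  1.59998181,  0.02122966,
        1.02116093, -0.11279246]), 'qd': array([ 1.21898637e-03, -8.20581574e-05,  1.41289926e-03,  1.51008679e-03,
       -1.12541393e-03,  2.53300589e-04, -4.72920048e-04]), 'joint_efforts': array([-1.48407522e-03, -9.27104545e+01,  1.97970517e+00, -3.69918001e+01,
        1.79836352e-02,  8.22145696e-03, -6.32537376e-05]), 'position': array([0.23336878, 0.57943685, 0.23875   ]), 'tool_rot': array([-3.14044374e+00,  1.20202499e-04,  2.75880386e+00]), 'force': array([ 0.28322847,  0.06784881, -0.19085972]), 'moment': array([0.01648873, 0.0094858 , 0.02665689]), 'finger_force': 0.0, 'grip_width': 0.08544580080424859}
top {'K': array([[465.72132409,   0.        , 319.13939452],
       [  0.        , 465.72132409, 231.83512782],
       [  0.        ,   0.        ,   1.        ]]), 'k1': -0.06596779992537252, 'rvec': array([ 2.12266266, -2.1236685 ,  0.2108521 ]), 'tvec': array([-0.0232514 ,  0.57758564,  0.91612096])}
side {'K': array([[513.28866918,   0.        , 314.53301186],
       [  0.        , 513.28866918, 233.36219604],
       [  0.        ,   0.        ,   1.        ]]), 'k1': -0.026879187567941654, 'rvec': array([ 2.35172323, -0.35607061,  0.16495032]), 'tvec': array([-0.5593358 ,  0.16667968,  1.10966347])}
wrist {'K': array([[432.06793099,   0.        , 316.1174292 ],
       [  0.        , 432.06793099, 236.35542994],
       [  0.        ,   0.        ,   1.        ]]), 'k1': -0.07850946284096404, 'tool_from_camera': array([[-9.74825617e-04, -9.46300040e-01, -3.23288237e-01,
         8.33975342e-02],
       [ 9.99999517e-01, -9.63322121e-04, -1.95594447e-04,
         2.10149244e-04],
       [-1.26339677e-04, -3.23288271e-01,  9.46300522e-01,
        -1.35314946e-01],
       [ 0.00000000e+00,  0.00000000e+00,  0.00000000e+00,
         1.00000000e+00]])}
```

View pics/top0.png

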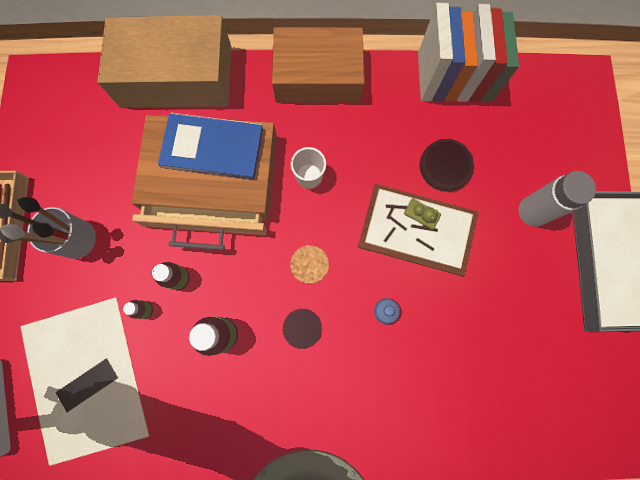

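View pics/side0.png

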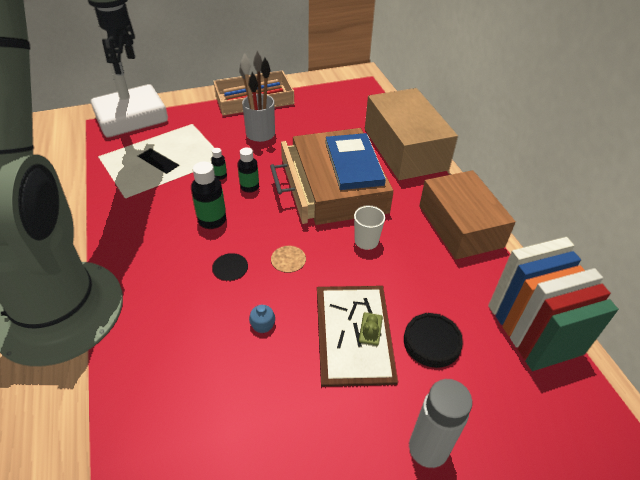

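Top view: candidate bottles are big (210,337), middle (170,275) and small (138,309), so I choose (170,275). For the coaster there is cork (309,264) or black (302,328), and I choose cork. The handle is at (197,240), and the board's near edge runs from (359,246) to (465,274). The side view agrees: middle bottle (248,170), coaster (288,258).

```bash
cat > h.py <<'E'
import numpy as np, cv2
from scipy.spatial.transform import Rotation as Ro
from workcell import status, grab_frame, camera_params, bot, search_frame, silhouettes
def ext(cam, st=None):
    c=camera_params(cam)
    if cam=="wrist":
        st=st or status.observe(); T=np.eye(4); T[:3,:3]=Ro.from_euler('xyz',st["tool_rot"]).as_matrix(); T[:3,3]=st["position"]
        W=np.linalg.inv(T@c["tool_from_camera"]); return c,W[:3,:3],W[:3,3]
    return c,cv2.Rodrigues(c["rvec"])[0],c["tvec"]
def plane(cam,uv,z,st=None):
    c,R,t=ext(cam,st); uv=np.array(uv,float).reshape(-1,1,2)
    n=cv2.undistortPoints(uv,c["K"],np.array([c["k1"],0,0,0.]))[:,0]
    d=np.c_[n,np.ones(len(n))]@R; o=-R.T@t
    return o+d*((z-o[2])/d[:,2])[:,None]
def proj(cam,P,st=None):
    c,R,t=ext(cam,st)
    return cv2.projectPoints(np.array(P,float).reshape(-1,3),cv2.Rodrigues(R)[0],t,c["K"],np.array([c["k1"],0,0,0.]))[0][:,0]
def toolmove(target,yaw=None):
    "shift in units from present pose to a world target"
    st=status.observe(); R=Ro.from_euler('xyz',st["tool_rot"]).as_matrix()
    return np.round(R.T@(np.array(target)-st["position"])/.06,3)
E
python3 - <<'E'
from h import *
from scipy.optimize import least_squares
for cam in("top","side"):
    grab_frame(cam)
    for n in("bottle","coaster","drawer_handle","cup","dropper","straightedge","frog","drawer","chest"):
        for r in silhouettes(cam,n)[:4]:
            m=r["mask"]; e=np.array(r["extent"])*[640,480,640,480]
            ys,xs=np.nonzero(m); c=np.array([xs.mean(),ys.mean()]) if len(xs) else 0
            print(cam,n,round(r["p"],2),e.round(),np.round(c,1))
            if n=="drawer_handle": np.save(f"hand_{cam}.npy",m)
b=[(375,184),(477,212),(465,274),(359,246)]
im=cv2.imread("pics/top0.png")
print("board",plane("top",b,.01).round(4))
print("cap",plane("top",[(162,272)],.12)); print("coaster",plane("top",[(309.5,264.5)],.003),plane("side",[(288.5,259)],.003))
print("chest top corners",plane("top",[(147,115),(275,123),(268,215),(133,203)],.08).round(4))
print("handle ends",plane("top",[(170,244),(223,250)],.052).round(4))
E
```

```text
top bottle 0.97 [151. 259. 190. 290.] [170.2 275.3]
top bottle 0.97 [124. 303. 152. 319.] [138.  309.1]
top bottle 0.9 [189. 318. 239. 354.] [213.6 335.2]
top coaster 0.93 [284. 311. 323. 349.] [302.1 328.4]
top coaster 0.9 [293. 246. 327. 283.] [309.4 263.8]
top drawer_handle 0.64 [132. 205. 265. 250.] [200.4 222.8]
top cup 0.55 [290. 149. 324. 189.] [308.6 166.6]
top cup 0.35 [136. 206. 265. 247.] [200.4 222.3]
top dropper 0.68 [372. 296. 400. 324.] [386.  310.6]
top dropper 0.15 [159. 115. 263. 177.] [210.7 145.8]
top frog 0.86 [405. 199. 443. 229.] [422.  213.1]
top drawer 0.71 [131. 204. 263. 249.] [201.4 222.2]
top chest 0.82 [130. 116. 276. 252.] [201.5 191.8]
top chest 0.64 [133. 207. 266. 248.] [200.8 222.5]
top chest 0.29 [152. 262. 189. 288.] [170.1 275.4]
side bottle 0.79 [238. 150. 260. 192.] [247.7 170.8]
side bottle 0.71 [191. 162. 226. 228.] [207.7 196.5]
side bottle 0.56 [214. 147. 227. 180.] [218.2 163.9]
side coaster 0.93 [213. 257. 249. 280.] [229.7 266.8]
side coaster 0.62 [271. 245. 305. 273.] [287.7 258.7]
side drawer_handle 0.85 [269. 141. 317. 223.] [295.6 181.7]
side cup 0.76 [354. 209. 384. 247.] [367.8 226.6]
side frog 0.61 [328. 134. 385. 191.] [354.6 161.6]
side frog 0.6 [359. 313. 384. 346.] [370.7 328.8]
side drawer 0.63 [269. 144. 317. 221.] [295.5 181.6]
side drawer 0.28 [238. 152. 258. 191.] [247.5 170.7]
side drawer 0.19 [316. 282. 398. 384.] [353.1 337.4]
side chest 0.68 [266. 126. 394. 224.] [324.  181.4]
side chest 0.44 [327. 133. 384. 193.] [354.5 161.3]
board [[ 0.6955 -0.1489  0.01  ]
 [ 0.6315 -0.3754  0.01  ]
 [ 0.4934 -0.3399  0.01  ]
 [ 0.5551 -0.1105  0.01  ]]
cap [[0.48624831 0.27954568 0.12      ]]
coaster [[ 0.51551964 -0.0028205   0.003     ]] [[ 0.52012449 -0.00559023  0.003     ]]
chest top corners [[0.8304 0.3488 0.08  ]
 [0.81   0.0708 0.08  ]
 [0.608  0.0813 0.08  ]
 [0.6338 0.3631 0.08  ]]
handle ends [[0.5523 0.2889 0.052 ]
 [0.5397 0.1767 0.052 ]]
```

Run:
```python
import cv2
im=cv2.imread("pics/top0.png")
a=cv2.resize(im[180:320,110:310],None,fx=4,fy=4,interpolation=cv2.INTER_CUBIC)
cv2.imwrite("pics/crop1.png",a)
```

```text
(no output)
```

View pics/crop1.png

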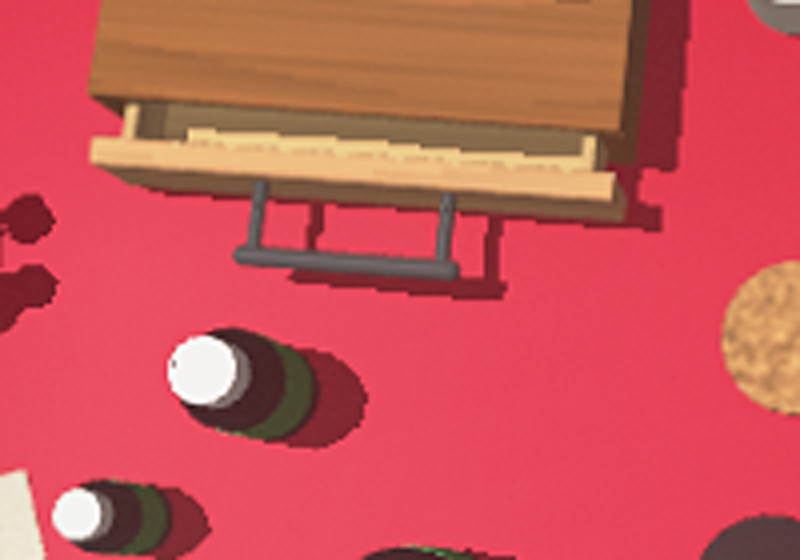

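The crop confirms it: the middle bottle (cap at top px 161,272) stands right in front of the handle bar, which runs from (170,244) to (224,247). The drawer is slightly out.

Run:
```python
from h import *
from scipy.optimize import least_squares
a=np.linspace(0,6.28,40)
def cyl(x,y,r,z): return np.c_[x+r*np.cos(a),y+r*np.sin(a),0*a+z]
def bb(cam,x,y):
    p=proj(cam,np.r_[cyl(x,y,.026,0),cyl(x,y,.026,.082),cyl(x,y,.017,.096),cyl(x,y,.017,.12)])
    return np.r_[p.min(0),p.max(0)]
obs={"top":[151,259,190,290],"side":[238,150,260,192]}
for k in (["top"],["side"],["top","side"]):
    s=least_squares(lambda v:np.concatenate([bb(c,*v)-obs[c] for c in k]),[.48,.27]); print("bottle",k,s.x.round(4),s.fun.round(1))
print("cap",plane("top",[(161,272.4)],.12))
h=plane("top",[(170,243.8),(223.75,247.5)],.052); d=h[0]-h[1]; print("handle",h.round(4),h.mean(0).round(4),np.linalg.norm(d),"yaw",np.arctan2(-d[0],d[1]))
f=plane("top",[(133,204.2),(268,213)],.08); d=f[0]-f[1]; print("front",f.round(4),f.mean(0),np.linalg.norm(d),"yaw",np.arctan2(-d[0],d[1]))
f=plane("top",[(132.5,216),(264,227)],.069); d=f[0]-f[1]; print("drawer front edge",f.round(4),f.mean(0),np.linalg.norm(d),"yaw",np.arctan2(-d[0],d[1]))
print("dropper",plane("top",[(387,311)],.03),plane("side",[(262,320)],.03))
# board by colour: brown hull
im=cv2.imread("pics/top0.png").astype(int); m=((im[...,2]-im[...,1]<110)).astype(np.uint8)
n,l,st,c=cv2.connectedComponentsWithStats(m); k=l[230,420]; ys,xs=np.nonzero(l==k)
H=cv2.convexHull(np.c_[xs,ys].astype(np.int32)); ap=cv2.approxPolyDP(H,6,True)[:,0]; print(st[k],ap.tolist()); print(plane("top",ap,.01).round(4))
```

```text
bottle ['top'] [0.4884 0.2838] [ 0.2  1.1 -0.2 -1.2]
bottle ['side'] [0.4906 0.2765] [ 0.1 -2.  -0.1  1.9]
bottle ['top', 'side'] [0.4894 0.2823] [ 1.   0.6  0.5 -1.6 -0.8 -3.2 -1.   0.6]
cap [[0.48546897 0.28145095 0.12      ]]
handle [[0.5527 0.2889 0.052 ]
 [0.545  0.1753 0.052 ]] [0.5489 0.2321 0.052 ] 0.11383495878846935 yaw -0.0678905434601356
front [[0.6312 0.3629 0.08  ]
 [0.6122 0.0814 0.08  ]] [0.62171663 0.22217244 0.08      ] 0.2821230162270621 yaw -0.06762869510050534
drawer front edge [[0.6087 0.3665 0.069 ]
 [0.5851 0.0903 0.069 ]] [0.59690037 0.22837525 0.069     ] 0.27722290884921613 yaw -0.08494592403822149
dropper [[ 0.41461053 -0.16485388  0.03      ]] [[ 0.41654411 -0.17470937  0.03      ]]
[ 358  184  120   93 7260] [[477, 212], [463, 276], [358, 247], [375, 184]]
[[ 0.6315 -0.3754  0.01  ]
 [ 0.489  -0.3353  0.01  ]
 [ 0.5529 -0.1083  0.01  ]
 [ 0.6955 -0.1489  0.01  ]]
```

```bash
python3 -m creep '[[-5.79,-3.015,0,9,0.75],[-5.79,-3.015,0,9,0.75],[-5.79,-3.015,0,9,0.75],[-5.79,-3.015,0,9,0.75],[-5.79,-3.015,0,9,0.75]]' 40; python3 -c "
from h import *
s=status.observe();print(s['position'],s['tool_rot'],toolmove([.488,.282,.239]),np.degrees(s['tool_rot'][2]-1.5)/8)"
```

```text
clock: 1.78
position: [0.4378, 0.3407, 0.2396]
tool_rot: [3.141, -0.0, 1.815]
force: [0.8, 0.8, 0.1]
grip_width: 0.0642
finger_force: 0.0
[0.43776026 0.34073957 0.23959742] [ 3.14110814e+00 -3.90251248e-04  1.81527619e+00] [-1.153  0.575  0.01 ] 2.25799934859862
```

```bash
python3 -m creep '[[-1.15,0.575,0,2.26,0.75],[-1.15,0.575,0,2.26,0.75],[-1.15,0.575,0,2.26,0.75],[-1.15,0.575,0,2.26,0.75]]'
python3 - <<'E'
from h import *
s=status.observe();print(s['position'],s['tool_rot'])
im=grab_frame("wrist"); 
for r in silhouettes("wrist","bottle")[:3]:
    ys,xs=np.nonzero(r["mask"]); print(r["p"],np.array(r["extent"])*[640,480,640,480],xs.mean(),ys.mean())
v=im.copy()
m=(im.min(2)>150).astype(np.uint8); n,l,st,c=cv2.connectedComponentsWithStats(m)
for i in range(1,n):
    if st[i,4]>300: print(st[i],c[i],plane("wrist",[c[i]],.12,s))
print(proj("wrist",[[.488,.282,.12],[.488,.282,0]],s)); cv2.imwrite("pics/w1.png",im)
E
```

```text
clock: 2.28
position: [0.4864, 0.2852, 0.2392]
tool_rot: [-3.141, -0.0, 1.51]
force: [-0.4, -0.4, 0.3]
grip_width: 0.0638
finger_force: 0.0
[0.48639776 0.2851868  0.23921765] [-3.14114115e+00 -2.88303770e-04  1.51030855e+00]
0.8 [186.624  91.392 256.896 146.592] 221.2608695652174 117.24326266618756
0.76 [108.288 263.616 235.392 393.984] 168.94021086347257 321.14480181502734
0.58 [284.48  160.176 353.088 257.184] 318.8702794561934 208.68334592145015
[    0     0   255   144 17799] [106.70357885  53.68964549] [[0.37538176 0.39720237 0.12      ]]
[ 189  102   37   39 1103] [207.06799637 120.95829556] [[0.42765357 0.35585445 0.12      ]]
[ 292  206   54   51 2138] [318.77128157 231.10056127] [[0.48793496 0.28518866 0.12      ]]
[[319.18011903 235.95278058]
 [318.45251613 192.24995393]]
```

View pics/w1.png

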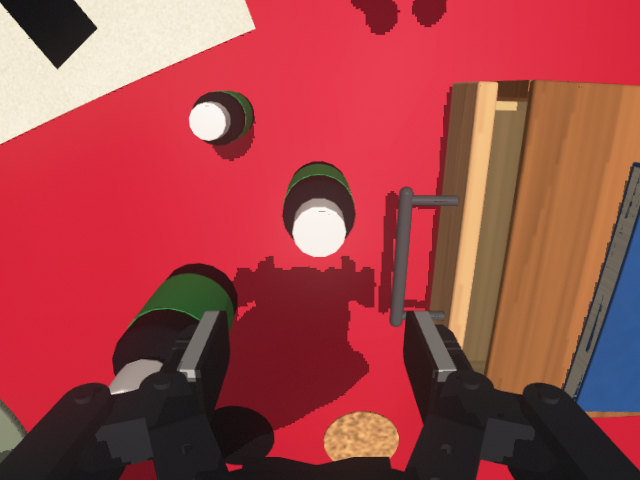

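The wrist view shows the middle bottle's cap at (319,231) between the fingers. The big bottle at (170,330) is near the left finger, so I check that clearance.

Run:
```python
from h import *
from scipy.optimize import least_squares
a=np.linspace(0,6.28,40)
def bb(cam,x,y,s):
    cyl=lambda r,z: np.c_[x+s*r*np.cos(a),y+s*r*np.sin(a),0*a+z*s]
    p=proj(cam,np.r_[cyl(.026,0),cyl(.026,.082),cyl(.017,.096),cyl(.017,.12)])
    return np.r_[p.min(0),p.max(0)]
obs={"top":[189,318,239,354],"side":[191,162,226,228]}
s=least_squares(lambda v:np.concatenate([bb(c,*v)-obs[c] for c in obs]),[.4,.2,1.3]); print(s.x,s.fun.round(1))
print(toolmove([.488,.284,.102]),toolmove([.488,.284,.104]))
```

```text
[0.36749984 0.18498902 1.37118107] [ 0.6 -1.9 -1.2  0.3 -1.   0.3 -0.9  1. ]
[-0.019  0.028  2.288] [-0.019  0.028  2.254]
```

```bash
python3 -m creep '[[0,0.02,1,0,0.7],[0,0.02,2,0,0.7],[0,0.02,2.27,0,0.7],[0,0.02,2.27,0,0.7]]'; python3 -m creep '[[0,0,0,0,0.1],[0,0,0,0,0.1],[0,0,0,0,0.1],[0,0,0,0,0.1],[0,0,0,0,0.1]]' 40
```

```text
clock: 2.88
position: [0.4884, 0.2842, 0.1035]
tool_rot: [-3.141, 0.0, 1.507]
force: [0.3, 0.5, 2.4]
grip_width: 0.06
finger_force: 0.0
clock: 3.5
position: [0.4892, 0.2848, 0.1052]
tool_rot: [3.14, -0.002, 1.506]
force: [-2.6, -0.3, 10.3]
grip_width: 0.0326
finger_force: 38.6
```

```bash
python3 -m creep '[[0,0,-0.5,0,0.1],[0,0,-1,0,0.1],[0,0,-1.3,0,0.1],[0,0,-1.3,0,0.1]]'; python3 -c "
from h import *
print(toolmove([.518,-.004,.185]))
s=status.observe()
grab_frame('side');print([(r['p'],np.array(r['extent'])*[640,480,640,480]) for r in search_frame('side','bottle')])"
```

```text
clock: 4.0
position: [0.4891, 0.2845, 0.1832]
tool_rot: [3.139, -0.003, 1.506]
force: [0.5, 0.5, -3.1]
grip_width: 0.0327
finger_force: 40.9
[-4.767  0.793 -0.041]
[(0.9, array([234.496, 127.392, 256.768, 169.008])), (0.81, array([216.128, 148.704, 226.112, 178.8  ])), (0.61, array([188.224, 162.   , 226.624, 230.784]))]
```

```bash
python3 -m creep '[[-0.7,0.1,0,0,0.1],[-1.6,0.27,0,0,0.1],[-2.5,0.42,0,0,0.1],[-3.4,0.57,0,0,0.1],[-4.2,0.7,0,0,0.1]]';python3 -m creep '[[-0.4,0.07,0,0,0.1],[-0.56,0.09,0,0,0.1],[-0.56,0.09,0,0,0.1],[-0.56,0.09,0,0,0.1]]'
python3 - <<'E'
from h import *
s=status.observe(); print(toolmove([.518,-.004,.109]))
im=grab_frame("wrist"); cv2.imwrite("pics/w2.png",im)
grab_frame("side")
for cam in("wrist","side"):
  for n in ("coaster","bottle"):
    for r in silhouettes(cam,n)[:3]:
        ys,xs=np.nonzero(r["mask"]); c=[xs.mean(),ys.mean()]; print(cam,n,r["p"].__round__(2),(np.array(r["extent"])*[640,480,640,480]).round(),np.round(c,1),plane(cam,[c],.003,s).round(4))
E
```

```text
clock: 4.72
position: [0.5135, 0.0277, 0.1805]
tool_rot: [-3.141, 0.0, 1.505]
force: [0.1, 0.3, -1.5]
grip_width: 0.0328
finger_force: 40.8
clock: 5.22
position: [0.517, -0.0028, 0.1809]
tool_rot: [-3.141, -0.0, 1.507]
force: [0.2, 0.5, -1.5]
grip_width: 0.0324
finger_force: 40.8
[-0.018  0.018  1.198]
wrist coaster 0.71 [264. 150. 376. 237.] [320.2 185.1] [[0.5209 0.0135 0.003 ]]
wrist coaster 0.7 [ 81. 138. 189. 249.] [135.4 194.8] [[0.3817 0.0155 0.003 ]]
wrist bottle 0.92 [253. 198. 376. 398.] [315.2 298.8] [[ 0.5111 -0.0793  0.003 ]]
wrist bottle 0.42 [63.  0. 92.  3.] [77.4  0.9] [[0.3651 0.1521 0.003 ]]
side coaster 0.8 [210. 257. 249. 280.] [229.5 266.5] [[0.3819 0.0119 0.003 ]]
side coaster 0.61 [271. 246. 307. 271.] [287.9 258.8] [[ 0.519  -0.0044  0.003 ]]
side bottle 0.79 [192. 162. 226. 229.] [207.4 196.6] [[0.3723 0.27   0.003 ]]
side bottle 0.74 [214. 148. 230. 180.] [218.3 164.4] [[0.4244 0.3977 0.003 ]]
side bottle 0.73 [274. 194. 298. 247.] [286.1 220.8] [[0.5489 0.1208 0.003 ]]
```

```bash
python3 -m creep '[[0,0,0.5,0,0.1],[0,0,0.9,0,0.1],[0,0,1.1,0,0.1],[0,0,1.15,0,0.1],[0,0,1.15,0,0.1]]'; python3 -c "
from h import *
grab_frame('side');print([(r['p'],(np.array(r['extent'])*[640,480,640,480]).round(1)) for r in search_frame('side','bottle')], proj('side',[[.519,-.004,.003],[.519,-.004,.123]]))"
```

```text
clock: 6.15
position: [0.5174, -0.0041, 0.1126]
tool_rot: [3.141, -0.0, 1.506]
force: [0.8, -0.4, -2.5]
grip_width: 0.0327
finger_force: 40.8
[(0.96, array([188.3, 162.1, 226.7, 230.3])), (0.79, array([275.9, 220. , 299. , 265.8])), (0.66, array([214.1, 150.4, 229.4, 182.1]))] [[287.86390005 258.62038385]
 [286.66122802 222.74017845]]
```

```bash
python3 -m creep '[[0,0,0.03,0,0.1],[0,0,0.06,0,0.1],[0,0,0.06,0,0.1]]'; python3 -m creep '[[0,0,0.02,0,0.1],[0,0,0.02,0,0.1]]';python3 -m creep '[[0,0,0.02,0,0.1],[0,0,0.02,0,0.1]]'
```

```text
clock: 6.62
position: [0.5171, -0.0041, 0.1084]
tool_rot: [-3.142, 0.0, 1.506]
force: [0.6, -0.4, -3.1]
grip_width: 0.0326
finger_force: 40.9
clock: 6.88
position: [0.5174, -0.0042, 0.1082]
tool_rot: [3.141, -0.0, 1.505]
force: [-5.8, 0.3, 19.7]
grip_width: 0.033
finger_force: 43.3
clock: 7.12
position: [0.5176, -0.0042, 0.108]
tool_rot: [3.14, -0.001, 1.505]
force: [-11.9, 0.1, 46.3]
grip_width: 0.0329
finger_force: 46.1
```

```bash
python3 -m creep '[[0,0,-0.03,0,0.1],[0,0,-0.035,0,0.1]]';python3 -m creep '[[0,0,0,0,0.5],[0,0,0,0,0.7],[0,0,0,0,0.7],[0,0,0,0,0.7]]';python3 -m creep '[[0,0,-0.5,0,0.7],[0,0,-1.3,0,0.7],[0,0,-2,0,0.7],[0,0,-2,0,0.7]]'
python3 - <<'E'
from h import *
im=grab_frame("side"); 
print([(r['p'],(np.array(r['extent'])*[640,480,640,480]).round(1)) for r in search_frame('side','bottle')], proj('side',[[.518,-.004,.003],[.518,-.004,.123]]))
# handle grasp pose, hand over it
print(toolmove([.549,.232,.23]),np.degrees(status.observe()['tool_rot'][2]-1.5)/8)
cv2.imwrite("pics/s3.png",im)
E
```

```text
clock: 7.38
position: [0.5172, -0.0041, 0.1083]
tool_rot: [3.141, -0.0, 1.506]
force: [0.2, -0.9, 0.8]
grip_width: 0.0332
finger_force: 41.1
clock: 7.88
position: [0.5171, -0.0041, 0.1082]
tool_rot: [3.142, 0.0, 1.506]
force: [-0.1, -0.8, 1.1]
grip_width: 0.0598
finger_force: 0.0
clock: 8.38
position: [0.5184, -0.0041, 0.2309]
tool_rot: [3.137, -0.001, 1.506]
force: [0.7, -1.0, -1.3]
grip_width: 0.0596
finger_force: 0.0
[(0.69, array([188.7, 162.5, 226.7, 227.8])), (0.66, array([211. , 149.3, 230.1, 180.7])), (0.61, array([274.1, 220. , 298.7, 270.1]))] [[287.45784474 258.71195297]
 [286.22400512 222.8318367 ]]
[ 3.959  0.277 -0.029] 0.042270032637579086
```

```bash
python3 -m creep '[[1,0.08,0,0,0.35],[2,0.15,0,0,0.35],[3,0.2,0,0,0.35],[3.96,0.28,0,0,0.35],[3.96,0.28,0,0,0.35]]'; python3 -m creep '[[0,0,0.5,0,0.35],[0,0,1,0,0.35],[0,0,1,0,0.35]]'
python3 - <<'E'
from h import *
s=status.observe(); im=grab_frame("wrist")
P=[[.5527,.2889,.052],[.545,.1753,.052],[.549,.232,.052]]
p=proj("wrist",P,s); print(p); 
cv2.imwrite("pics/w4.png",im)
g=im.max(2)
# dark bar, along rows
for v in range(20,300,15):
    xs=np.nonzero(g[v]<110)[0]; 
    print(v,[ (a[0],a[-1]) for a in np.split(xs,np.nonzero(np.diff(xs)>1)[0]+1) if 6<len(a)<40])
E
```

```text
clock: 9.1
position: [0.5482, 0.2366, 0.2261]
tool_rot: [-3.139, 0.0, 1.512]
force: [-0.2, -1.0, -0.1]
grip_width: 0.0297
finger_force: 0.0
clock: 9.48
position: [0.548, 0.2306, 0.1657]
tool_rot: [-3.138, 0.003, 1.505]
force: [-0.0, -0.7, 0.8]
grip_width: 0.0297
finger_force: 0.0
[[318.47805217 135.7159027 ]
 [318.0010992  314.09905248]
 [318.4873591  231.27977129]]
20 [(np.int64(389), np.int64(398))]
35 [(np.int64(105), np.int64(134)), (np.int64(389), np.int64(396))]
50 [(np.int64(388), np.int64(395))]
65 []
80 []
95 [(np.int64(630), np.int64(639))]
110 [(np.int64(624), np.int64(639))]
125 [(np.int64(622), np.int64(639))]
140 [(np.int64(620), np.int64(639))]
155 [(np.int64(314), np.int64(332)), (np.int64(614), np.int64(639))]
170 [(np.int64(313), np.int64(331)), (np.int64(383), np.int64(389)), (np.int64(612), np.int64(639))]
185 [(np.int64(313), np.int64(331)), (np.int64(382), np.int64(388)), (np.int64(606), np.int64(636))]
200 [(np.int64(313), np.int64(330)), (np.int64(601), np.int64(631))]
215 [(np.int64(313), np.int64(330)), (np.int64(598), np.int64(627))]
230 [(np.int64(313), np.int64(330)), (np.int64(384), np.int64(392)), (np.int64(593), np.int64(623))]
245 [(np.int64(313), np.int64(330)), (np.int64(383), np.int64(391)), (np.int64(590), np.int64(618))]
260 [(np.int64(313), np.int64(331)), (np.int64(382), np.int64(390)), (np.int64(585), np.int64(614))]
275 [(np.int64(312), np.int64(330)), (np.int64(381), np.int64(389)), (np.int64(582), np.int64(609))]
290 [(np.int64(0), np.int64(11)), (np.int64(312), np.int64(330)), (np.int64(378), np.int64(388)), (np.int64(577), np.int64(604))]
```

View pics/w4.png

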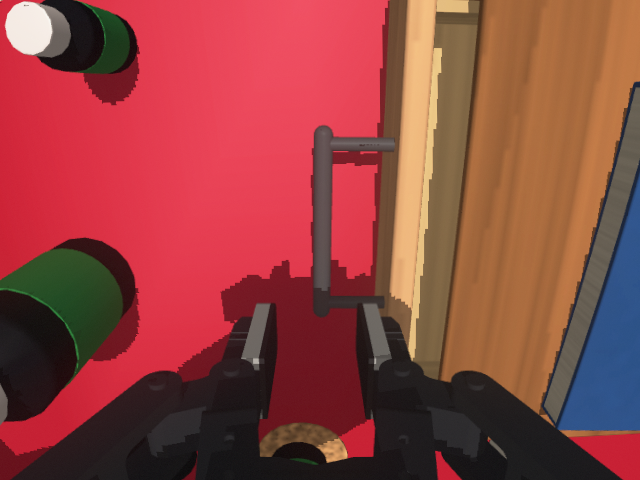

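The bar is at column 322 (predicted 318), so I shift 2 mm and descend.

```bash
python3 -m creep '[[0.05,0.035,0.8,0,0.35],[0.05,0.035,1.6,0,0.35],[0.05,0.035,2.05,0,0.35],[0.05,0.035,2.05,0,0.35]]'; python3 -m creep '[[0,0,0,0,0],[0,0,0,0,0],[0,0,0,0,0],[0,0,0,0,0]]' 60
```

```text
clock: 10.02
position: [0.5513, 0.2342, 0.0447]
tool_rot: [-3.14, 0.001, 1.505]
force: [0.6, -0.7, 0.5]
grip_width: 0.03
finger_force: 0.0
clock: 10.52
position: [0.5526, 0.2349, 0.0471]
tool_rot: [3.139, -0.001, 1.505]
force: [-2.2, -1.4, 8.5]
grip_width: 0.0088
finger_force: 58.9
```

```bash
python3 -m creep '[[0,-0.25,0,0,0],[0,-0.6,0,0,0],[0,-0.95,0,0,0],[0,-1.3,0,0,0],[0,-1.6,0,0,0]]'; python3 -m creep '[[0,-0.2,0,0,0],[0,-0.35,0,0,0],[0,-0.35,0,0,0]]'
```

```text
clock: 11.15
position: [0.4566, 0.2418, 0.047]
tool_rot: [3.138, -0.002, 1.506]
force: [2.5, 0.8, 10.3]
grip_width: 0.0089
finger_force: 60.4
clock: 11.52
position: [0.4354, 0.2434, 0.047]
tool_rot: [3.139, -0.002, 1.506]
force: [-0.8, 0.1, 13.9]
grip_width: 0.0084
finger_force: 60.8
```

```bash
python3 -m creep '[[0,0,0,0,0.35],[0,0,0,0,0.35],[0,0,0,0,0.35]]'; python3 -m creep '[[0,0,-0.7,0,0.35],[0,0,-1.6,0,0.35],[0,0,-2.5,0,0.35],[0,1,-3,0,0.35],[0,1.85,-3,0,0.35]]';  python3 -m creep '[[0,0,0,0,0.35]]'
python3 - <<'E'
from h import *
s=status.observe(); im=grab_frame("wrist"); cv2.imwrite("pics/w5.png",im); print(s["position"],s["tool_rot"])
for r in silhouettes("wrist","straightedge")[:3]:
    m=r["mask"]; ys,xs=np.nonzero(m); print(r["p"],(np.array(r["extent"])*[640,480,640,480]).round(),plane("wrist",[(xs.mean(),ys.mean())],.03,s))
    q=cv2.boxPoints(cv2.minAreaRect(np.c_[xs,ys].astype(np.float32))); print(q.round(),plane("wrist",q,.03,s).round(4))
E
```

```text
clock: 11.9
position: [0.4349, 0.2424, 0.0454]
tool_rot: [3.141, -0.0, 1.506]
force: [0.2, -0.3, -0.0]
grip_width: 0.0301
finger_force: 0.0
clock: 12.52
position: [0.5477, 0.2359, 0.2281]
tool_rot: [3.138, -0.003, 1.507]
force: [-0.8, 1.0, 0.2]
grip_width: 0.03
finger_force: 0.0
clock: 12.65
position: [0.5484, 0.2339, 0.2251]
tool_rot: [3.14, 0.001, 1.503]
force: [-0.6, 0.2, 0.2]
grip_width: 0.0296
finger_force: 0.0
[0.54843531 0.23385251 0.22508831] [3.13997505e+00 6.56977082e-04 1.50307038e+00]
0.96 [307.  96. 358. 319.] [[0.55948646 0.22803919 0.03      ]]
[[302. 318.]
 [317.  97.]
 [358. 100.]
 [343. 321.]] [[0.5296 0.1304 0.03  ]
 [0.5547 0.3118 0.03  ]
 [0.5845 0.3079 0.03  ]
 [0.5648 0.1253 0.03  ]]
```

View pics/w5.png

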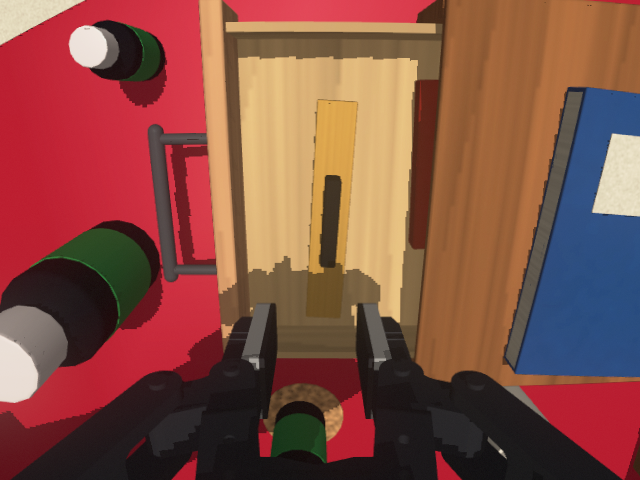

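Run:
```python
from h import *
s=status.observe(); im=cv2.imread("pics/w5.png")
e=plane("wrist",[(337.5,100),(324.5,316.5)],.03,s); d=e[0]-e[1]; print(e.round(4),e.mean(0),np.linalg.norm(d),"yaw",np.arctan2(-d[0],d[1]))
m=np.zeros((480,640),np.uint8); m[150:285,312:350]=(im[150:285,312:350].max(2)<75); ys,xs=np.nonzero(m)
r=cv2.minAreaRect(np.c_[xs,ys].astype(np.float32)); q=cv2.boxPoints(r); print(q); w=plane("wrist",q,.05,s); print(w.round(4),w.mean(0))
c=np.r_[.5*(e.mean(0)[:2]+w.mean(0)[:2]),.105]
yaw=np.arctan2(-d[0],d[1]); print(c,toolmove(c),"twist",np.degrees(s["tool_rot"][2]-(yaw+np.pi/2))/8)
```

```text
[[0.5657 0.3099 0.03  ]
 [0.5453 0.1319 0.03  ]] [0.55550516 0.22092582 0.03      ] 0.17920894832955855 yaw -0.11394101669291758
[[318.61423 266.401  ]
 [325.17258 174.58372]
 [341.0203  175.7157 ]
 [334.46194 267.53296]]
[[0.5438 0.1876 0.05  ]
 [0.5532 0.259  0.05  ]
 [0.5646 0.2575 0.05  ]
 [0.556  0.1858 0.05  ]] [0.55437968 0.22246275 0.05      ]
[0.55494242 0.22169429 0.105     ] [-0.205  0.177  1.994] twist 0.3444032695141307
```

```bash
python3 -m creep '[[-0.2,0.17,0.6,0.34,0.4],[-0.2,0.17,1.3,0.34,0.4],[-0.2,0.17,2,0.34,0.4],[-0.2,0.17,2.6,0.34,0.4],[-0.2,0.17,2.6,0.34,0.4]]'; python3 -c "
from h import *
s=status.observe();print(toolmove([.555,.2217,.042]),np.degrees(s['tool_rot'][2]-(1.571-.113))/8)"
```

```text
clock: 13.38
position: [0.5527, 0.2223, 0.0674]
tool_rot: [-3.138, 0.002, 1.459]
force: [-0.2, -0.4, 0.2]
grip_width: 0.0343
finger_force: 0.0
[-0.005  0.04   0.424] 0.006918680023416604
```

```bash
python3 -m creep '[[0,0.03,0.25,0,0.4],[0,0.03,0.41,0,0.4],[0,0.03,0.41,0,0.4]]';  python3 -m creep '[[0,0,0,0,0],[0,0,0,0,0],[0,0,0,0,0],[0,0,0,0,0]]' 70; python3 -m creep '[[0,0,-0.1,0,0],[0,0,-0.4,0,0],[0,0,-0.4,0,0]]'
```

```text
clock: 13.75
position: [0.5566, 0.2223, 0.0444]
tool_rot: [-3.141, 0.0, 1.458]
force: [0.3, 0.2, 1.0]
grip_width: 0.0342
finger_force: 0.0
clock: 14.25
position: [0.5573, 0.2223, 0.0453]
tool_rot: [3.141, -0.001, 1.458]
force: [-0.5, -0.4, 5.8]
grip_width: 0.0099
finger_force: 69.1
clock: 14.62
position: [0.5576, 0.2226, 0.0704]
tool_rot: [3.14, -0.001, 1.458]
force: [-0.1, 0.0, -4.2]
grip_width: 0.0096
finger_force: 68.9
```

```bash
python3 -m creep '[[0,0,-0.7,0,0],[0,0,-1.4,0,0],[0,0,-2,0,0],[0,0,-2,0,0]]'
python3 - <<'E'
from h import *
for cam in("top","side"):
    c,R,t=ext(cam); print(cam,"centre",(-R.T@t).round(2))
    im=cv2.imread(f"pics/{cam}0.png").astype(float); red=im[...,2]-im[...,1]
    pts=[]
    A,B=np.array([.4912,-.3376]),np.array([.554,-.1094]); u=(B-A)/np.linalg.norm(B-A); n=np.array([u[1],-u[0]])
    for z in (.01,):
        for k in np.linspace(.1,.9,33):
            o=A+k*(B-A); d=np.linspace(-.012,.012,97)
            P=np.c_[o+d[:,None]*n,np.full(97,z)]; p=proj(cam,P).astype(np.float32)
            v=cv2.remap(red.astype(np.float32),p[:,:1],p[:,1:],cv2.INTER_LINEAR)[:,0]
            th=(v[:8].mean()+v[-60:].min())/2; j=np.nonzero(v<th)[0]
            if len(j): pts.append(P[j[0],:2])
    pts=np.array(pts); f=cv2.fitLine(pts.astype(np.float32),cv2.DIST_HUBER,0,.001,.001).ravel()
    dd=f[:2]*np.sign(f[1]); q=f[2:]+dd*(( -.2235-f[3])/dd[1]); r=(pts-f[2:])@[dd[1],-dd[0]]
    print("yaw",np.arctan2(-dd[0],dd[1]),"at y=-.2235 x=",q[0],"resid",r.std())
    print("brown ",proj(cam,[[*A,.01],[*B,.01]]))
E
```

```text
clock: 15.12
position: [0.5578, 0.2228, 0.1909]
tool_rot: [3.138, -0.003, 1.458]
force: [-0.5, -0.8, -5.2]
grip_width: 0.0101
finger_force: 69.5
top centre [ 0.39 -0.02  1.01]
yaw -0.27496096 at y=-.2235 x= 0.5200268 resid 0.0003370979238820146
brown  [[463.99388181 275.00433964]
 [358.49776784 246.48775569]]
side centre [ 0.32 -0.79  0.92]
yaw -0.27320692 at y=-.2235 x= 0.52375466 resid 0.0003073710280686698
brown  [[320.21083129 383.90738384]
 [315.39175901 286.98650251]]
```

```bash
python3 -m creep '[[-0.8,0,0,0,0],[-1.7,-0.05,0,0.2,0],[-2.6,-0.1,0,0.4,0],[-3.5,-0.15,0,0.6,0],[-4.4,-0.2,0,0.8,0]]'; python3 -m creep '[[-0.9,-0.02,0,0.1,0],[-1.8,-0.05,0,0.2,0],[-2.6,-0.08,0,0.35,0],[-2.96,-0.1,0,0.35,0],[-2.96,-0.1,0,0.35,0]]';python3 -c "
from h import *
s=status.observe();print(toolmove([.490,-.214,.085]),np.degrees(s['tool_rot'][2]-1.297)/8)"
```

```text
clock: 15.75
position: [0.5141, -0.0402, 0.1875]
tool_rot: [-3.14, 0.0, 1.346]
force: [0.3, -1.2, -3.4]
grip_width: 0.0102
finger_force: 69.4
clock: 16.38
position: [0.4687, -0.212, 0.1876]
tool_rot: [-3.14, 0.001, 1.295]
force: [0.4, 0.1, -6.3]
grip_width: 0.0103
finger_force: 69.4
[0.066 0.354 1.709] -0.015737991511098517
```

```bash
python3 -m creep '[[0.06,0.35,0,0,0],[0.06,0.35,0.7,0,0],[0.06,0.35,1.4,0,0],[0.06,0.35,1.7,0,0],[0.06,0.35,1.7,0,0]]'
python3 - <<'E'
from h import *
s=status.observe(); print(s["position"],s["tool_rot"]); im=grab_frame("wrist"); cv2.imwrite("pics/w6.png",im)
q=np.array([.5235,-.2235]);y=np.array([.271,.963]);print(proj("wrist",[[*(q+k*y),.01] for k in(-.12,0,.12)],s))
E
```

```text
clock: 17.0
position: [0.4907, -0.2122, 0.0859]
tool_rot: [-3.14, -0.0, 1.298]
force: [0.9, 0.4, -4.4]
grip_width: 0.01
finger_force: 69.4
[ 0.49067728 -0.21220082  0.08585898] [-3.13955197e+00 -3.53703805e-06  1.29804576e+00]
[[371.50123397 437.39758749]
 [382.2238757  260.56687104]
 [394.17696192  11.21523703]]
```

View pics/w6.png

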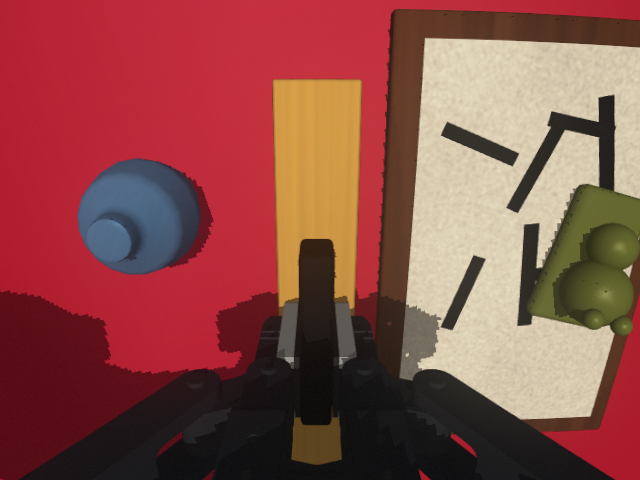

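```bash
python3 -m creep '[[0,0.08,0.3,0,0],[0,0.15,0.6,0,0],[0,0.15,0.8,0,0],[0,0.15,0.9,0,0],[0,0.15,0.9,0,0]]'; python3 -m creep '[[0,0,0.02,0,0],[0,0,0.02,0,0]]'
```

```text
clock: 17.68
position: [0.4994, -0.2152, 0.0322]
tool_rot: [-3.141, 0.0, 1.297]
force: [0.1, 0.2, -4.3]
grip_width: 0.0102
finger_force: 69.4
clock: 17.92
position: [0.4999, -0.2152, 0.0317]
tool_rot: [3.141, 0.0, 1.298]
force: [-0.1, -0.3, -3.7]
grip_width: 0.0099
finger_force: 69.4
```

```bash
python3 -m creep '[[0,0,0.025,0,0],[0,0,0.025,0,0]]'; python3 -m creep '[[0,0,0.025,0,0],[0,0,0.025,0,0]]';python3 -m creep '[[0,0.04,0,0,0],[0,0.08,0,0,0],[0,0.08,0,0,0]]'
```

```text
clock: 18.18
position: [0.4998, -0.2151, 0.0299]
tool_rot: [3.142, -0.0, 1.298]
force: [0.2, 0.0, -5.0]
grip_width: 0.0101
finger_force: 69.4
clock: 18.42
position: [0.4997, -0.2151, 0.0283]
tool_rot: [-3.141, 0.0, 1.298]
force: [0.6, -0.2, -4.0]
grip_width: 0.01
finger_force: 69.4
clock: 18.8
position: [0.5046, -0.2165, 0.0284]
tool_rot: [3.141, 0.0, 1.298]
force: [-0.3, 0.3, -4.8]
grip_width: 0.0102
finger_force: 69.4
```

```bash
python3 -m creep '[[0,0.03,0,0,0],[0,0.03,0,0,0]]'; python3 -m creep '[[0,0.03,0,0,0],[0,0.03,0,0,0]]'; python3 -m creep '[[0,0.02,0,0,0],[0,0.02,0,0,0]]'
```

```text
clock: 19.05
position: [0.5062, -0.2169, 0.0284]
tool_rot: [3.142, 0.0, 1.298]
force: [-0.5, 0.7, -3.9]
grip_width: 0.0097
finger_force: 69.4
clock: 19.3
position: [0.508, -0.2174, 0.0284]
tool_rot: [3.141, 0.0, 1.298]
force: [0.3, -0.2, -4.8]
grip_width: 0.01
finger_force: 69.4
clock: 19.55
position: [0.509, -0.2177, 0.0284]
tool_rot: [-3.142, 0.0, 1.298]
force: [-0.7, -0.6, -5.3]
grip_width: 0.01
finger_force: 69.5
```

```bash
python3 -m creep '[[0,0.015,0,0,0],[0,0.015,0,0,0]]'; python3 -m creep '[[0,0.015,0,0,0],[0,0.015,0,0,0]]'
python3 - <<'E'
from h import *
s=status.observe(); im=grab_frame("wrist"); red=im[...,2].astype(int)-im[...,1]
q=np.array(s["position"][:2]); n=np.array([.963,-.27]); y=np.array([.27,.963])
print("bar edge px",proj("wrist",[[*(q+.015*n+.06*y),.012]],s),"est board",proj("wrist",[[.5235+.06*.27-.0,-.2235+.06*.963,.01]],s))
for v in (120,160,200,240): print(v,red[v,340:400:2].tolist())
E
```

```text
clock: 19.8
position: [0.5091, -0.2178, 0.0282]
tool_rot: [-3.14, -0.0, 1.298]
force: [-5.4, 1.2, -2.5]
grip_width: 0.0101
finger_force: 69.9
clock: 20.05
position: [0.5092, -0.2178, 0.0281]
tool_rot: [-3.139, -0.0, 1.297]
force: [-9.2, 2.4, 0.1]
grip_width: 0.01
finger_force: 70.2
bar edge px [[358.93560063 160.54755061]] est board [[359.1027941 164.2237676]]
120 [53, 52, 54, 53, 52, 53, 54, 52, 52, 48, 30, 30, 33, 37, 38, 39, 38, 37, 37, 37, 36, 38, 38, 38, 36, 38, 37, 36, 35, 35]
160 [53, 53, 53, 52, 54, 52, 53, 54, 52, 38, 28, 33, 35, 35, 33, 34, 36, 36, 37, 36, 36, 36, 37, 36, 36, 36, 36, 34, 33, 35]
200 [52, 53, 52, 51, 50, 50, 52, 53, 46, 24, 30, 34, 34, 34, 33, 33, 33, 34, 31, 32, 34, 35, 36, 35, 35, 34, 34, 34, 33, 15]
240 [51, 51, 50, 50, 51, 52, 51, 51, 35, 29, 35, 34, 32, 34, 34, 32, 32, 32, 31, 32, 32, 34, 33, 34, 35, 34, 33, 24, 14, 14]
```

Firm contact with the board edge and no red gap along it. Next I seat it on the table.

```bash
python3 -m creep '[[0,0,0.015,0,0],[0,0,0.015,0,0]]'; python3 -m creep '[[0,0,0.015,0,0],[0,0,0.015,0,0]]'
```

```text
clock: 20.35
position: [0.5092, -0.2178, 0.0274]
tool_rot: [-3.139, -0.0, 1.297]
force: [-10.5, 2.7, 4.4]
grip_width: 0.0096
finger_force: 70.5
clock: 20.6
position: [0.5092, -0.2178, 0.0273]
tool_rot: [-3.139, -0.001, 1.297]
force: [-15.5, 6.0, 24.6]
grip_width: 0.01
finger_force: 73.3
```

```bash
python3 -m creep '[[0,-0.015,-0.015,0,0],[0,-0.015,-0.015,0,0]]'; python3 -m creep '[[0,0,0,0,0.15],[0,0,0,0,0.3],[0,0,0,0,0.35],[0,0,0,0,0.35]]'; python3 -m creep '[[0,0,-0.3,0,0.35],[0,0,-1,0,0.35],[0,0,-1.9,0,0.35],[0,0,-2.6,0,0.35],[0,0,-2.6,0,0.35]]'
python3 - <<'E'
from h import *
s=status.observe(); im=grab_frame("wrist"); cv2.imwrite("pics/w7.png",im)
print(s["position"],s["tool_rot"])
for r in silhouettes("wrist","straightedge")[:2]:
    ys,xs=np.nonzero(r["mask"]); q=cv2.boxPoints(cv2.minAreaRect(np.c_[xs,ys].astype(np.float32))); print(r["p"],plane("wrist",q,.012,s).round(4).tolist())
# next: handle at chest out .131
print("to handle hover",toolmove([.4335,.2425,.19]),np.degrees(s["tool_rot"][2]-1.505)/8)
E
```

```text
clock: 20.85
position: [0.5091, -0.2177, 0.0274]
tool_rot: [-3.14, -0.0, 1.298]
force: [-6.3, 1.8, -0.5]
grip_width: 0.0099
finger_force: 69.9
clock: 21.35
position: [0.5102, -0.2181, 0.0276]
tool_rot: [3.141, 0.0, 1.298]
force: [0.8, 0.1, -0.9]
grip_width: 0.0298
finger_force: 0.0
clock: 21.98
position: [0.5112, -0.2186, 0.1876]
tool_rot: [3.136, -0.0, 1.297]
force: [1.3, 0.2, -0.3]
grip_width: 0.0302
finger_force: 0.0
[ 0.51115108 -0.2185875   0.18763637] [ 3.13570282e+00 -3.19786612e-04  1.29745781e+00]
0.68 [[0.4666, -0.3017, 0.012], [0.5185, -0.1296, 0.012], [0.5469, -0.1376, 0.012], [0.5003, -0.3113, 0.012]]
0.32 [[0.4912, -0.3353, 0.012], [0.5547, -0.1065, 0.012], [0.6984, -0.1444, 0.012], [0.6704, -0.3907, 0.012]]
to handle hover [ 7.044 -3.295 -0.094] -1.4864114366921712
```

View pics/w7.png

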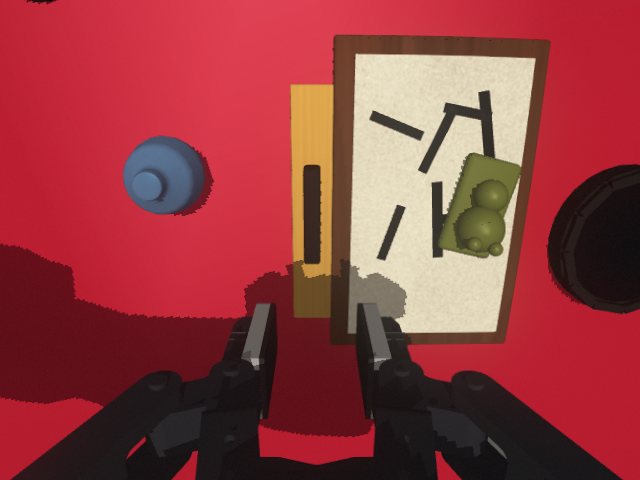

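The view shows the straightedge flush along the board edge, at rows 85–317 within the edge's 36–344, rib up. Next I close the drawer.

```bash
python3 -m creep '[[0.9,-0.4,-0.2,-0.2,0.35],[1.8,-0.8,-0.2,-0.5,0.35],[2.7,-1.2,-0.2,-0.8,0.35],[3.6,-1.6,-0.2,-1.1,0.35],[4.5,-2,-0.2,-1.49,0.35]]'; python3 -c "
from h import *
s=status.observe();print(toolmove([.436,.262,.2]),np.degrees(s['tool_rot'][2]-1.505)/8)"
```

```text
clock: 22.7
position: [0.4662, 0.0761, 0.1951]
tool_rot: [-3.141, 0.0, 1.507]
force: [1.1, -0.5, 0.3]
grip_width: 0.0296
finger_force: 0.0
[ 3.061 -0.699 -0.083] 0.014776458905574398
```

```bash
python3 -m creep '[[0.9,-0.2,-0.08,0,0.35],[1.8,-0.4,-0.08,0,0.35],[2.6,-0.6,-0.08,0,0.35],[3.06,-0.7,-0.08,0,0.35],[3.06,-0.7,-0.08,0,0.35]]'
python3 - <<'E'
from h import *
s=status.observe(); im=grab_frame("wrist"); print(s["position"],s["tool_rot"][2])
print(proj("wrist",[[.436,.262,.052]],s)); g=im.max(2)
for v in range(180,300,20):
    xs=np.nonzero(g[v]<110)[0]; print(v,[(int(a[0]),int(a[-1])) for a in np.split(xs,np.nonzero(np.diff(xs)>1)[0]+1) if 6<len(a)<40])
print(toolmove([.436,.262,.044]))
E
```

```text
clock: 23.32
position: [0.4361, 0.262, 0.1995]
tool_rot: [-3.14, 0.001, 1.509]
force: [0.7, -0.6, 0.1]
grip_width: 0.03
finger_force: 0.0
[0.43610864 0.2620101  0.19946149] 1.5089329458444953
[[316.36845092 218.08665944]]
180 [(565, 577), (580, 609), (614, 623)]
200 [(306, 323), (363, 378), (562, 574), (577, 606), (609, 619)]
220 [(308, 323), (363, 377), (605, 614)]
240 [(306, 322), (361, 376), (555, 567), (569, 598), (601, 610)]
260 [(282, 289), (307, 322), (326, 334), (362, 374), (596, 605)]
280 []
[ 0.028 -0.008  2.593]
```

```bash
python3 -m creep '[[0,0,0.9,0,0.35],[0,0,1.8,0,0.35],[0,0,2.4,0,0.35],[0,0,2.57,0,0.35],[0,0,2.57,0,0.35]]'; python3 -m creep '[[0,0,0,0,0],[0,0,0,0,0],[0,0,0,0,0],[0,0,0,0,0]]' 60;  python3 -m creep '[[0,0.25,0,0,0],[0,0.6,0,0,0],[0,0.95,0,0,0],[0,1.3,0,0,0],[0,1.6,0,0,0]]'
```

```text
clock: 24.0
position: [0.4375, 0.2595, 0.0464]
tool_rot: [-3.141, 0.001, 1.505]
force: [-0.8, 0.2, 0.0]
grip_width: 0.0298
finger_force: 0.0
clock: 24.5
position: [0.4378, 0.2605, 0.0475]
tool_rot: [3.14, -0.001, 1.505]
force: [-1.0, -2.4, 7.4]
grip_width: 0.0085
finger_force: 58.6
clock: 25.12
position: [0.5341, 0.2536, 0.0476]
tool_rot: [3.14, -0.0, 1.505]
force: [-2.9, -4.1, 5.7]
grip_width: 0.0085
finger_force: 58.8
```

```bash
python3 -m creep '[[0,0.2,0,0,0],[0,0.4,0,0,0],[0,0.4,0,0,0]]'; python3 -m creep '[[0,0.07,0,0,0],[0,0.07,0,0,0]]'; python3 -m creep '[[0,0.05,0,0,0],[0,0.05,0,0,0]]'
```

```text
clock: 25.5
position: [0.5585, 0.2519, 0.0476]
tool_rot: [3.139, -0.0, 1.505]
force: [0.7, -6.9, 10.9]
grip_width: 0.0088
finger_force: 60.1
clock: 25.75
position: [0.562, 0.2516, 0.0476]
tool_rot: [3.14, -0.0, 1.505]
force: [0.9, -6.5, 9.9]
grip_width: 0.0087
finger_force: 60.0
clock: 26.0
position: [0.5649, 0.2514, 0.0476]
tool_rot: [3.14, -0.0, 1.505]
force: [0.9, -5.6, 9.1]
grip_width: 0.0085
finger_force: 60.0
```

```bash
for i in 1; do python3 -m creep '[[0,0.04,0,0,0],[0,0.04,0,0,0]]'; python3 -m creep '[[0,0.03,0,0,0],[0,0.03,0,0,0]]'; python3 -m creep '[[0,0.02,0,0,0],[0,0.02,0,0,0]]'; done
```

```text
clock: 26.25
position: [0.5672, 0.2512, 0.0476]
tool_rot: [3.14, 0.0, 1.505]
force: [-0.6, -6.5, 10.3]
grip_width: 0.0084
finger_force: 60.0
clock: 26.5
position: [0.5689, 0.2511, 0.0476]
tool_rot: [3.14, 0.0, 1.505]
force: [0.7, -6.9, 9.6]
grip_width: 0.0086
finger_force: 60.0
clock: 26.75
position: [0.5701, 0.251, 0.0476]
tool_rot: [3.14, 0.0, 1.505]
force: [0.8, -6.5, 10.6]
grip_width: 0.0091
finger_force: 60.1
```

```bash
python3 -m creep '[[0,0.03,0,0,0],[0,0.03,0,0,0]]'; python3 -m creep '[[0,0.03,0,0,0],[0,0.03,0,0,0]]'
```

```text
clock: 27.0
position: [0.5717, 0.2509, 0.0475]
tool_rot: [3.14, 0.0, 1.505]
force: [-2.1, -6.2, 11.5]
grip_width: 0.0085
finger_force: 60.1
clock: 27.25
position: [0.5718, 0.2509, 0.0475]
tool_rot: [-3.14, 0.001, 1.506]
force: [-12.5, -7.2, 20.5]
grip_width: 0.0087
finger_force: 61.2
```

```bash
python3 -m creep '[[0,0.02,0,0,0],[0,0.02,0,0,0]]'; python3 -m creep '[[0,0.02,0,0,0],[0,0.02,0,0,0]]'
```

```text
clock: 27.5
position: [0.5719, 0.2509, 0.0475]
tool_rot: [-3.137, 0.001, 1.506]
force: [-20.9, -6.4, 26.8]
grip_width: 0.0087
finger_force: 62.0
clock: 27.75
position: [0.5719, 0.2509, 0.0474]
tool_rot: [-3.135, 0.001, 1.506]
force: [-27.8, -8.5, 32.8]
grip_width: 0.0083
finger_force: 62.8
```

Hard stop reached, so the drawer is shut. I release and back off.

```bash
python3 -m creep '[[0,-0.05,0,0,0],[0,-0.05,0,0,0]]'; python3 -m creep '[[0,-0.03,0,0,0.15],[0,-0.03,0,0,0.3],[0,-0.03,0,0,0.3],[0,-0.03,0,0,0.3]]'; python3 -m creep '[[0,0,-0.5,0,0.3],[0,0,-1.3,0,0.3],[0,0,-2.1,0,0.3],[0,-0.6,-2.9,0,0.3],[0,-1.2,-3,0,0.3]]'; python3 -m creep '[[0.8,-0.8,0,0,0.3],[1.6,-1.2,0,0,0.3],[2,-1.2,0,0,0.3],[2,-1.2,0,0,0.3]]'
python3 - <<'E'
from h import *
a=grab_frame("top"); b=grab_frame("side")
cv2.imwrite("pics/end.png",np.hstack([a[90:370,100:500],b[100:380,180:580]]))
print([(round(r['p'],2),(np.array(r['extent'])*[640,480,640,480]).round(1)) for r in search_frame('side','bottle')])
E
```

```text
clock: 28.0
position: [0.5718, 0.2509, 0.0475]
tool_rot: [-3.141, 0.001, 1.505]
force: [-9.0, -6.5, 17.6]
grip_width: 0.0088
finger_force: 60.9
clock: 28.5
position: [0.5707, 0.2517, 0.0461]
tool_rot: [3.141, -0.0, 1.506]
force: [-0.1, 0.9, -0.3]
grip_width: 0.0256
finger_force: 0.0
clock: 29.12
position: [0.4991, 0.2567, 0.2289]
tool_rot: [3.138, -0.003, 1.505]
force: [0.2, 0.9, -1.5]
grip_width: 0.0256
finger_force: 0.0
clock: 29.62
position: [0.4341, 0.3825, 0.2258]
tool_rot: [-3.141, -0.0, 1.508]
force: [-0.7, -0.4, -0.0]
grip_width: 0.0257
finger_force: 0.0
[(0.78, array([190.9, 163.1, 226.3, 227.8])), (0.76, array([212.5, 148.1, 227.6, 181.8])), (0.71, array([274.6, 220.2, 299.2, 266.7])), (0.66, array([300.1, 294.9, 320.3, 375.1])), (0.53, array([277.8, 139.8, 316.2, 224.1]))]
```

View pics/end.png

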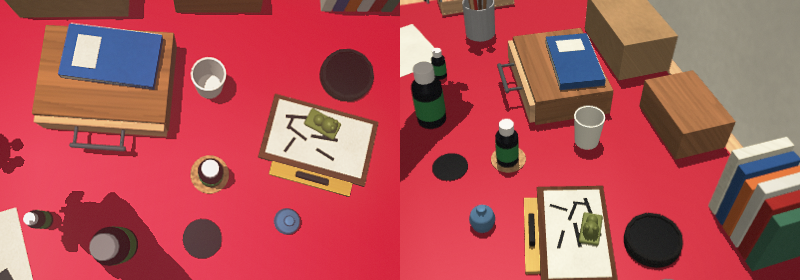

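The final view (top crop left, side crop right) shows the bottle upright on the cork coaster, the drawer shut, and the straightedge flush along the board. The other items look unmoved.

```bash
python3 -c "
from workcell import bot
print(bot.job_done())"
```

```text
the job is handed in; nothing more can be done
None
```

The job is handed in at about 30 s: the ink bottle stands upright on the cork coaster, the brass straightedge lies rib up and flush within the board's near edge, the drawer was pushed to its stop, and the final pictures show the cup, dropper, frog, inkstone and copybook apparently where they were.

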